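# Check off the socket row by touch

## Robot

A 7-joint arm with a two-finger parallel gripper is mounted at the origin on the work surface. World frame = base frame: x ahead of the robot, y to its left, z up, the work surface at z = 0. Lengths are in m, angles in rad, forces in N, time in s.
With the tool pointing down it reaches from about 0.4 to 0.875 m from the base axis. Payload 6.5 kg.
Tool frame: the origin (TCP) lies on the centre line of the jaws, within the pads' length; the fingertips stand robot.tips_ahead ahead of it and the grasp point (between the pads) lies 11 mm behind it (robot.tips_ahead is the distance from the TCP to the fingertips, in m); z points along the fingers, y is the line along which they close (so a half turn about z gives the same grasp; the last joint's range is limited). The gripper opens to 88 mm and grips with 3 to 60 N. Pads are 18 mm wide; open, the fingers measure 123 mm over their backs; the gripper's body (75 mm by 187 mm) begins 45 mm behind the grasp point.
Start: joints at [-1.396, 0.536, -0.004, 1.538, 0.003, 1.067, -0.071], TCP at [0.155, 0.631, 0.247] pointing down, gripper open.
Joint ranges: [-2.7, 2.7], [-0.37, 2.16], [-1.27, 1.26], [0.24, 2.4], [-1.31, 4.45], [0.19, 1.91], [-2.76, 2.76]. Speed limits (rad/s): [2.39, 2.39, 3.14, 3.14, 3.14, 3.14, 3.14].

## Interface

Orientations are given as [roll, pitch, yaw] about the fixed x, y, z axes, in that order (R = Rz(yaw) Ry(pitch) Rx(roll)).
In Python, from cell import robot gives the robot as it stands.
- The arm moves only by the shell command python3 -m pendant 'ROWS' [OPENING] [FORCE]. ROWS is a JSON object of lists of equal length, an entry for each row: "delta_pos": the shift along the tool's x, y, z scaled (see below), a list of three; "rotation": the turn, a rotation vector about the tool's x, y, z scaled (see below), a list of three. In form: {"delta_pos": [[dx, dy, dz], ...], "rotation": [[ax, ay, az], ...]}. A call has 1 to 5 rows; each row shifts and turns the commanded pose from where the row before left it, along the tool's axes as they then stand; what a row does not reach is not made up. The controller multiplies each number of a shift by 0.12 m and each number of a turn by 0.15 rad. A row lasts 1/8 s, in which the tool goes at most 62.5 mm and 10.7 degrees, less where a joint would pass 70% of its speed; a pose out of reach is approached as far as the arm can. A call with a number of a shift or a turn outside -1 to 1 is refused whole. A call with a gripper value outside its range is refused whole. OPENING is the finger opening in mm, from 0 to 88.1, set as the call begins (- or left out, the last holds). The fingers move at their own pace and stop on an object; FORCE is the grip in N (left out, the last holds). Time passes only in rows, so rows that do not move let the fingers close. It gives the time, the measured TCP pose, the force, the opening and the grip force at its end, in the units of the state.
- robot.observe(): the state, without advancing time (a new reading comes with each control period).
- robot.get_image(name): name is "side" or "top"; returns a dict with "frame" (420x560x3 uint8, red, green, blue), "fx", "fy", "cx", "cy" (pixels), "origin" and "rotation" of the camera in the world. Camera axes: x right, y down, z forward; pixel columns grow to the right and rows downward; lengths in m; the calibration is good to about 2 mm. A picture is of the moment at which its call begins. There is no depth.
- robot.job_done(): hands the job in; it is judged then, once.
The state is a dict: "t": time; "q": joint angles; "joint_vel": joint speeds; "joint_torque": joint torques, N m; "eef_pos": TCP position; "eef_rot": TCP orientation; "wrist_force": force on the tool from outside, world axes, zero at the start; "torque": the same for the moment, N m; "width": opening from 0.0 (shut) to 1.0 (fully open); "finger_force": force on a finger pad.
Only numpy, scipy, OpenCV 4.12 (cv2) and the standard library are available. Lean on these libraries where they do the work, as an engineer would, in place of code of your own. Each camera call takes 0.05 s, during which the arm holds its last target. There are 200 camera calls.

## Task

Check off the four dark sockets in the red tray's front row by touch: with the fingertips pointing down, work along the row from the end with the steel carrying loop to the other end, resting the fingertips gently on the top of each socket for about half a second, one socket at a time. Only touch them on top: do not grip, lift, shift or tip any socket, and leave everything else where it is. Finish while still holding the fingertips lightly on the top of the last socket.

Things in the scene. Friction and masses are not known exactly. Their poses are not given: they have to be found in the camera images.
- loop_mid (a point): middle of the top bar of the round steel carrying loop (90 mm wide, 10 mm bar, top 57 mm above the bench), which stands across one end of the tray; at which end changes from start to start. The row starts at this end: the four row sockets stand 72, 125, 179 and 234 mm from this point horizontally.
- tray: red plastic socket tray fixed to the bench, 150 x 360 mm, deck 12 mm thick. Origin: underside centre. Its y axis runs along the rows; the front row of four posts lies at its x = -25 mm, y = -82.5, -27.5, 27.5, 82.5 mm and holds the four row sockets; the back row of posts lies at x = +35 mm and holds only two small bright bit sockets. The end without the loop has a low red bar, 12 mm high.
- socket45: dark steel deep socket, one of the four of the front row, 26 mm in diameter and 45 mm tall, standing upright and loose over a short post; origin at its underside centre, on the deck (12 mm above the bench), z up. Its place in the row changes from start to start.
- socket45_top (a point): centre of the flat upper end of the 45 mm socket, 57 mm above the bench, rigid and level. Its face is solid (the hex mouth is closed).
- socket54: dark steel deep socket, one of the four of the front row, 28 mm in diameter and 54 mm tall, standing upright and loose over a short post; origin at its underside centre, on the deck (12 mm above the bench), z up. Its place in the row changes from start to start.
- socket54_top (a point): centre of the flat upper end of the 54 mm socket, 66 mm above the bench, rigid and level. Its face is solid (the hex mouth is closed).
- socket63: dark steel deep socket, one of the four of the front row, 31 mm in diameter and 63 mm tall, standing upright and loose over a short post; origin at its underside centre, on the deck (12 mm above the bench), z up. Its place in the row changes from start to start.
- socket63_top (a point): centre of the flat upper end of the 63 mm socket, 75 mm above the bench, rigid and level. Its face is solid (the hex mouth is closed).
- socket72: dark steel deep socket, one of the four of the front row, 30 mm in diameter and 72 mm tall, standing upright and loose over a short post; origin at its underside centre, on the deck (12 mm above the bench), z up. Its place in the row changes from start to start.
- socket72_top (a point): centre of the flat upper end of the 72 mm socket, 84 mm above the bench, rigid and level. Its face is solid (the hex mouth is closed).
- bit_a: small bright bit socket, 20 mm diameter, 26 mm tall, in the tray's back row, bystander; origin at its underside
- bit_b: small bright bit socket, 22 mm diameter, 28 mm tall, in the tray's back row, bystander; origin at its underside
- ratchet: ratchet handle 210 mm long, 35 mm high at its head, lying in front of the tray, bystander; origin under its middle, long along its x
- bare_socket: dark steel deep socket 28 mm diameter, 78 mm tall, standing on the bare bench beyond the tray (not in the row), bystander; origin at its underside
- spray: spray can 66 mm diameter, about 190 mm tall, bystander; origin at its underside
- spool: white and black wire spool standing flat, 80 mm diameter, 45 mm high, bystander; origin at its underside
- battery: black tool battery 110 x 75 x 65 mm, bystander; origin at its underside
Things that resemble listed ones, but are neither listed nor needed, are in the scene too. Leave any yellow look-alike of the socket54 alone.

How it is judged:
On the way, in this order (a step that is already met when the one before it is completed fails the run):
1. the fingertips rest on the top of the first (nearest the loop) socket of the row, counted from the loop end (((contact force between the fingers and socket45 above 0.4 N and horizontal distance between the grasp point and socket45_top below 0.03 m and z of the grasp point in the frame of socket45_top above 0.003 m and horizontal distance between socket45 and loop_mid between 0.052 and 0.092 m) or (contact force between the fingers and socket54 above 0.4 N and horizontal distance between the grasp point and socket54_top below 0.03 m and z of the grasp point in the frame of socket54_top above 0.003 m and horizontal distance between socket54 and loop_mid between 0.052 and 0.092 m) or (contact force between the fingers and socket63 above 0.4 N and horizontal distance between the grasp point and socket63_top below 0.03 m and z of the grasp point in the frame of socket63_top above 0.003 m and horizontal distance between socket63 and loop_mid between 0.052 and 0.092 m) or (contact force between the fingers and socket72 above 0.4 N and horizontal distance between the grasp point and socket72_top below 0.03 m and z of the grasp point in the frame of socket72_top above 0.003 m and horizontal distance between socket72 and loop_mid between 0.052 and 0.092 m))), for 0.15 s.
2. the fingertips rest on the top of the second socket of the row, counted from the loop end (((contact force between the fingers and socket45 above 0.4 N and horizontal distance between the grasp point and socket45_top below 0.03 m and z of the grasp point in the frame of socket45_top above 0.003 m and horizontal distance between socket45 and loop_mid between 0.105 and 0.145 m) or (contact force between the fingers and socket54 above 0.4 N and horizontal distance between the grasp point and socket54_top below 0.03 m and z of the grasp point in the frame of socket54_top above 0.003 m and horizontal distance between socket54 and loop_mid between 0.105 and 0.145 m) or (contact force between the fingers and socket63 above 0.4 N and horizontal distance between the grasp point and socket63_top below 0.03 m and z of the grasp point in the frame of socket63_top above 0.003 m and horizontal distance between socket63 and loop_mid between 0.105 and 0.145 m) or (contact force between the fingers and socket72 above 0.4 N and horizontal distance between the grasp point and socket72_top below 0.03 m and z of the grasp point in the frame of socket72_top above 0.003 m and horizontal distance between socket72 and loop_mid between 0.105 and 0.145 m))), for 0.15 s.
3. the fingertips rest on the top of the third socket of the row, counted from the loop end (((contact force between the fingers and socket45 above 0.4 N and horizontal distance between the grasp point and socket45_top below 0.03 m and z of the grasp point in the frame of socket45_top above 0.003 m and horizontal distance between socket45 and loop_mid between 0.1593 and 0.1993 m) or (contact force between the fingers and socket54 above 0.4 N and horizontal distance between the grasp point and socket54_top below 0.03 m and z of the grasp point in the frame of socket54_top above 0.003 m and horizontal distance between socket54 and loop_mid between 0.1593 and 0.1993 m) or (contact force between the fingers and socket63 above 0.4 N and horizontal distance between the grasp point and socket63_top below 0.03 m and z of the grasp point in the frame of socket63_top above 0.003 m and horizontal distance between socket63 and loop_mid between 0.1593 and 0.1993 m) or (contact force between the fingers and socket72 above 0.4 N and horizontal distance between the grasp point and socket72_top below 0.03 m and z of the grasp point in the frame of socket72_top above 0.003 m and horizontal distance between socket72 and loop_mid between 0.1593 and 0.1993 m))), for 0.15 s.
4. the fingertips rest on the top of the fourth and last socket of the row, counted from the loop end (((contact force between the fingers and socket45 above 0.4 N and horizontal distance between the grasp point and socket45_top below 0.03 m and z of the grasp point in the frame of socket45_top above 0.003 m and horizontal distance between socket45 and loop_mid between 0.2138 and 0.2538 m) or (contact force between the fingers and socket54 above 0.4 N and horizontal distance between the grasp point and socket54_top below 0.03 m and z of the grasp point in the frame of socket54_top above 0.003 m and horizontal distance between socket54 and loop_mid between 0.2138 and 0.2538 m) or (contact force between the fingers and socket63 above 0.4 N and horizontal distance between the grasp point and socket63_top below 0.03 m and z of the grasp point in the frame of socket63_top above 0.003 m and horizontal distance between socket63 and loop_mid between 0.2138 and 0.2538 m) or (contact force between the fingers and socket72 above 0.4 N and horizontal distance between the grasp point and socket72_top below 0.03 m and z of the grasp point in the frame of socket72_top above 0.003 m and horizontal distance between socket72 and loop_mid between 0.2138 and 0.2538 m))), for 0.15 s.
At the end, for the whole second after the job is handed in: The fingertips rest (0.4 to 35 N) on the top of the last socket of the row, within 30 mm of its axis; all four sockets stand upright (within 0.1 rad) within 10 mm of where they began, at rest; bystanders within 15 mm of where they began (((contact force between the fingers and socket45 above 0.4 N and horizontal distance between the grasp point and socket45_top below 0.03 m and z of the grasp point in the frame of socket45_top above 0.003 m and horizontal distance between socket45 and loop_mid between 0.2138 and 0.2538 m) or (contact force between the fingers and socket54 above 0.4 N and horizontal distance between the grasp point and socket54_top below 0.03 m and z of the grasp point in the frame of socket54_top above 0.003 m and horizontal distance between socket54 and loop_mid between 0.2138 and 0.2538 m) or (contact force between the fingers and socket63 above 0.4 N and horizontal distance between the grasp point and socket63_top below 0.03 m and z of the grasp point in the frame of socket63_top above 0.003 m and horizontal distance between socket63 and loop_mid between 0.2138 and 0.2538 m) or (contact force between the fingers and socket72 above 0.4 N and horizontal distance between the grasp point and socket72_top below 0.03 m and z of the grasp point in the frame of socket72_top above 0.003 m and horizontal distance between socket72 and loop_mid between 0.2138 and 0.2538 m)) and distance of each of socket45, socket54, socket63, socket72 from where it was at the start of the episode below 0.01 m and angle between each of socket45, socket54, socket63, socket72's own z axis and vertical below 0.1 rad and linear speed of each of socket45, socket54, socket63, socket72 below 0.02 m/s and contact force between the fingers and socket45 below 35 N and contact force between the fingers and socket54 below 35 N and contact force between the fingers and socket63 below 35 N and contact force between the fingers and socket72 below 35 N and distance of each of bit_a, bit_b, ratchet, bare_socket, spray, spool, battery from where it was at the start of the episode below 0.015 m); the arm keeps its last pose, push and grip.
It fails at once if a row socket lifted or shifted by more than 12 mm, or tipped by more than 0.2 rad (distance of any of socket45, socket54, socket63, socket72 from where it was at the start of the episode above 0.012 m or angle between any of socket45, socket54, socket63, socket72's own z axis and vertical above 0.2 rad).
It fails at once if a row socket gripped or pushed at its side instead of touched on top ((contact force between the fingers and socket45 above 0.5 N and z of the grasp point in the frame of socket45_top below -0.003 m) or (contact force between the fingers and socket54 above 0.5 N and z of the grasp point in the frame of socket54_top below -0.003 m) or (contact force between the fingers and socket63 above 0.5 N and z of the grasp point in the frame of socket63_top below -0.003 m) or (contact force between the fingers and socket72 above 0.5 N and z of the grasp point in the frame of socket72_top below -0.003 m)).
It fails at once if a row socket pressed harder than 40 N (contact force between the fingers and socket45 above 40 N or contact force between the fingers and socket54 above 40 N or contact force between the fingers and socket63 above 40 N or contact force between the fingers and socket72 above 40 N).
It fails at once if two row sockets touched at once ((contact force between the fingers and socket45 above 0.4 N and contact force between the fingers and socket54 above 0.4 N) or (contact force between the fingers and socket45 above 0.4 N and contact force between the fingers and socket63 above 0.4 N) or (contact force between the fingers and socket45 above 0.4 N and contact force between the fingers and socket72 above 0.4 N) or (contact force between the fingers and socket54 above 0.4 N and contact force between the fingers and socket63 above 0.4 N) or (contact force between the fingers and socket54 above 0.4 N and contact force between the fingers and socket72 above 0.4 N) or (contact force between the fingers and socket63 above 0.4 N and contact force between the fingers and socket72 above 0.4 N)).
It fails at once if a bystander moved by more than 20 mm (distance of any of bit_a, bit_b, ratchet, bare_socket, spray, spool, battery from where it was at the start of the episode above 0.02 m).
It also fails if it takes over 48 s, if anything falls off the work surface, if the arm or the gripper's body presses on something with over 40 N, if the wrist force passes 120 N, or if a joint passes its speed limit or range.

## Working session

There is one attempt and no reset: what is moved stays moved. The work goes in short steps, Python scripts to look and compute and a shell command to move; the robot and the scene stay as the last step left them, time stands still between calls to the robot, and variables do not carry over. Pictures are saved under pics/ and viewed, at most 10 in all, crops included, and the job is handed in when it is done.

```bash
mkdir -p pics; ls; python3 - <<'E'
from cell import robot
import cv2
print(robot.observe(), robot.tips_ahead)
for n in("top","side"):
    d=robot.get_image(n); cv2.imwrite(f"pics/{n}0.png",d["frame"][:,:,::-1])
    print({k:v for k,v in d.items() if k!="frame"})
E
```

```text
pics
{'t': 0.0, 'q': array([-1.39618258,  0.53719902, -0.00444768,  1.53884113,  0.00258509,
        1.06728667, -0.07121248]), 'joint_vel': array([ 8.09932097e-04, -3.50375640e-04, -1.21964497e-03,  3.75275949e-05,
       -1.64663964e-04, -1.05949050e-03,  1.16396752e-03]), 'joint_torque': array([ 2.80364784e-04, -5.70992446e+01,  9.90632437e-01, -2.51603150e+01,
       -5.63961652e-02,  1.81837793e-02,  1.57937156e-04]), 'eef_pos': array([0.15488538, 0.63067019, 0.24583015]), 'eef_rot': array([-3.13986766e+00,  1.09105557e-04,  2.90083897e+00]), 'wrist_force': array([ 0.05504309, -1.01431254,  0.06450633]), 'torque': array([ 0.00639042, -0.02281789,  0.0415115 ]), 'finger_force': 0.0, 'width': 1.0022475206893617} 0.008
{'fx': 459.12875620269176, 'fy': 459.12875620269176, 'cx': 276.2390994906528, 'cy': 216.2780201803904, 'origin': array([ 0.34771317, -0.03349407,  1.32572616]), 'rotation': array([-2.96515725e+00,  1.33745043e-03, -1.55647301e+00])}
{'fx': 384.0083468363744, 'fy': 384.0083468363744, 'cx': 285.1762081481898, 'cy': 208.229166592754, 'origin': array([ 0.44677431, -0.70010075,  0.65684589]), 'rotation': array([-2.27910543,  0.00615921, -0.20301589])}
```

View pics/top0.png

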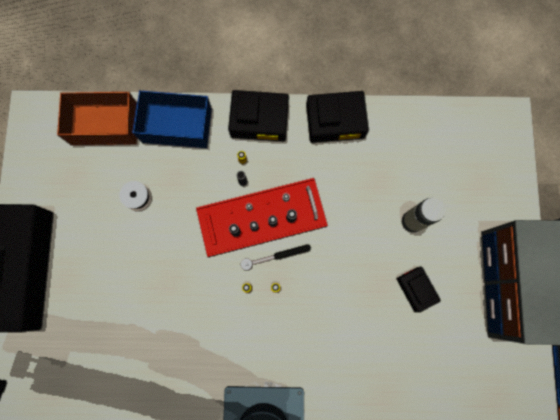

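View pics/side0.png

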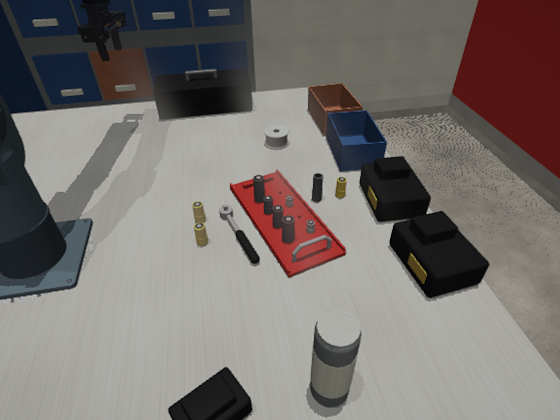

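The top view shows the tray at about (262,217). The steel loop is at its right end, (313,200), and the red bar is at the left end. The dark row sockets are at about (291,215), (273,221), (254,226) and (235,230). The dark socket at (242,178) stands on the bare bench, and the yellow look-alikes are at (241,157), (247,287) and (276,287). I'll confirm this in one enlarged crop of each view.

```bash
python3 - <<'E'
import cv2
for n,(x,y,w,h),s in(("top",(190,170,145,95),5),("side",(220,160,130,115),5)):
    c=cv2.resize(cv2.imread(f"pics/{n}0.png")[y:y+h,x:x+w],None,fx=s,fy=s,interpolation=cv2.INTER_CUBIC)
    for g in range(0,w,10): cv2.putText(c,str(x+g),(g*s,10),0,.35,(255,255,0)); cv2.line(c,(g*s,12),(g*s,18),(255,255,0))
    for g in range(0,h,10): cv2.putText(c,str(y+g),(0,g*s+4),0,.35,(255,255,0)); cv2.line(c,(24,g*s),(30,g*s),(255,255,0))
    cv2.imwrite(f"pics/{n}c.png",c)
E
```

```text
(no output)
```

View pics/topc.png

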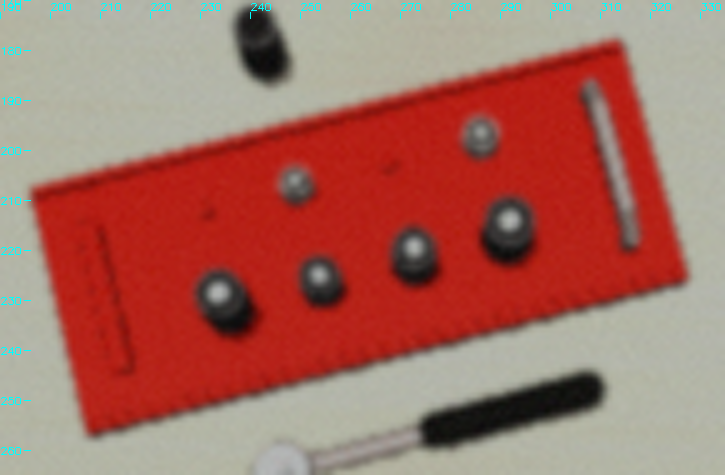

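View pics/sidec.png

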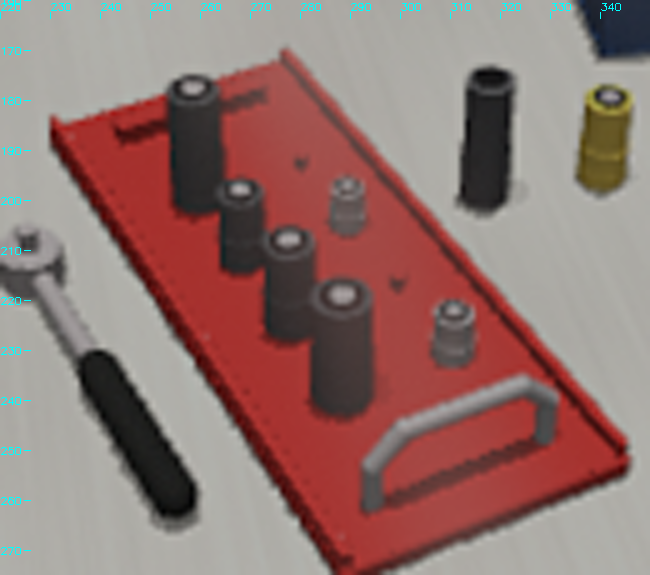

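The crops confirm the row. Top-face centres from the loop end, as top-image / side-image pixels, are: 1 (292,214)/(288.4,219), 2 (272.8,218.8)/(277.6,208), 3 (253.8,225.2)/(268,198), 4 (233.6,228.4)/(258.6,177.8). The bare dark socket and the yellow ones stand outside the tray. Next I triangulate these and fit the tray.

```bash
python3 - <<'E'
from cell import robot
import numpy as np
from scipy.spatial.transform import Rotation as R
C={n:robot.get_image(n) for n in("top","side")}
def ray(n,p):
    c=C[n]; d=np.array([(p[0]-c["cx"])/c["fx"],(p[1]-c["cy"])/c["fy"],1]); return c["origin"],R.from_euler("xyz",c["rotation"]).as_matrix()@d
def at(n,p,z):
    o,d=ray(n,p); return (o+d*(z-o[2])/d[2])[:2]
T=[(292,214),(272.8,218.8),(253.8,225.2),(233.6,228.4)];S=[(288.4,219),(277.6,208),(268,198),(258.6,177.8)]
for a,b in zip(T,S):
    A=[];B=[]
    for n,p in(("top",a),("side",b)):
        o,d=ray(n,p);d/=np.linalg.norm(d);P=np.eye(3)-np.outer(d,d);A.append(P);B.append(P@o)
    print("tri",np.linalg.solve(sum(A),sum(B)).round(4))
c=np.array([at("top",(190+x/5,170+y/5),.012) for x,y in((35,190),(620,42),(688,282),(92,435))])
print("corners",c.round(3).tolist(), np.linalg.norm(np.diff(c,axis=0),axis=1))
cen=c.mean(0); yax=(c[0]+c[3]-c[1]-c[2]);yax/=np.linalg.norm(yax);xax=np.array([yax[1],-yax[0]])
L=(at("top",(190+590/5,170+88/5),.057)+at("top",(190+628/5,170+245/5),.057))/2
print("centre",cen,"yaw of y",np.arctan2(yax[1],yax[0]),"loop",L)
for i,(h,y) in enumerate(zip((.075,.066,.057,.084),(-.0825,-.0275,.0275,.0825))):
    p=cen-.025*xax+y*yax; q=at("top",T[i],h); s=at("side",S[i],h)
    print("post",p.round(4),"top",q.round(4),"side",s.round(4),"d loop",np.linalg.norm(p-L).round(3))
E
```

```text
tri [ 0.5788 -0.0722  0.0749]
tri [ 0.565  -0.0191  0.0659]
tri [0.5492 0.0339 0.0566]
tri [0.5353 0.0876 0.0823]
corners [[0.603, 0.203], [0.697, -0.138], [0.554, -0.177], [0.461, 0.164]] [0.3538248  0.14802963 0.35406076]
centre [0.5787737  0.01287614] yaw of y 1.8384406643494415 loop [ 0.61273787 -0.1282604 ]
post [ 0.5765 -0.0733] top [ 0.5777 -0.0722] side [ 0.5798 -0.0721] d loop 0.066
post [ 0.5619 -0.0203] top [ 0.565  -0.0191] side [ 0.5649 -0.0192] d loop 0.119
post [0.5474 0.0328] top [0.5476 0.0338] side [0.5506 0.0336] d loop 0.174
post [0.5328 0.0858] top [0.5337 0.0874] side [0.5363 0.0855] d loop 0.229
```

The triangulated heights are 75, 66, 57 and 82 mm, so the order from the loop end is socket63, 54, 45, 72. The distances to the loop match to within 6 mm. Next I close the fingers and turn the jaw line across the row, to tool yaw 1.838.

```bash
cat > go.py <<'E'
import sys, numpy as np
from cell import robot
from scipy.spatial.transform import Rotation as R
P={1:(.5785,-.072,.075),2:(.5645,-.019,.066),3:(.549,.034,.057),4:(.535,.087,.084)}
def to(i,gap):
    s=robot.observe(); r=R.from_euler("xyz",s["eef_rot"])
    t=np.array(P[i])+[0,0,robot.tips_ahead+gap]
    d=r.inv().apply(t-s["eef_pos"])
    w=(r.inv()*R.from_euler("xyz",[np.pi,0,1.838])).as_rotvec()
    print("t",round(s["t"],2),"pos",s["eef_pos"].round(4),"F",s["wrist_force"].round(2),"wid",round(s["width"],3))
    print("shift units",(d/.12).round(3),"turn units",(w/.15).round(2))
to(int(sys.argv[1]),float(sys.argv[2]))
E
python3 -m pendant '{"delta_pos":[[0,0,0],[0,0,0],[0,0,0],[0,0,0]],"rotation":[[0,0,0.9],[0,0,0.9],[0,0,0.9],[0,0,0.9]]}' 0 10
python3 -m pendant '{"delta_pos":[[0,0,0],[0,0,0],[0,0,0],[0,0,0],[0,0,0]],"rotation":[[0,0,0.9],[0,0,0.9],[0,0,0.9],[0,0,0.7],[0,0,0]]}'
python3 go.py 1 0.12
```

```text
t: 0.7
eef_pos: [0.1549, 0.631, 0.2464]
eef_rot: [-3.141, 0.0, 2.356]
wrist_force: [0.1, 0.6, 0.7]
width: 0.571
finger_force: 0.0
t: 1.32
eef_pos: [0.1548, 0.6311, 0.2465]
eef_rot: [-3.142, 0.001, 1.852]
wrist_force: [0.4, 0.5, -0.7]
width: 0.009
finger_force: 0.0
t 1.32 pos [0.1548 0.6311 0.2465] F [ 0.43  0.46 -0.68] wid 0.009
shift units [-6.609  1.766  0.366] turn units [-0.    0.    0.09]
```

```bash
python3 -m pendant '{"delta_pos":[[-0.4,0.107,0],[-0.4,0.107,0],[-0.4,0.107,0],[-0.4,0.107,0],[-0.4,0.107,0]],"rotation":[[0,0,0],[0,0,0],[0,0,0],[0,0,0],[0,0,0.1]]}'
python3 -m pendant '{"delta_pos":[[-0.4,0.107,0],[-0.4,0.107,0],[-0.4,0.107,0],[-0.4,0.107,0],[-0.4,0.107,0]],"rotation":[[0,0,0],[0,0,0],[0,0,0],[0,0,0],[0,0,0]]}'
python3 go.py 1 0.12
```

```text
t: 1.95
eef_pos: [0.2838, 0.4169, 0.2469]
eef_rot: [3.141, -0.0, 1.838]
wrist_force: [1.1, -0.7, -0.4]
width: 0.004
finger_force: 0.0
t: 2.58
eef_pos: [0.4086, 0.2021, 0.247]
eef_rot: [3.141, -0.0, 1.839]
wrist_force: [0.6, 0.4, 0.2]
width: 0.005
finger_force: 0.0
t 2.58 pos [0.4086 0.2021 0.247 ] F [0.57 0.41 0.19] wid 0.005
shift units [-2.578  0.76   0.366] turn units [ 0.   -0.    0.01]
```

```bash
python3 -m pendant '{"delta_pos":[[-0.4,0.117,0],[-0.4,0.117,0],[-0.4,0.117,0],[-0.4,0.117,0],[-0.4,0.117,0]],"rotation":[[0,0,0],[0,0,0],[0,0,0],[0,0,0],[0,0,0]]}'
python3 -m pendant '{"delta_pos":[[-0.3,0.1,0],[-0.25,0.06,0.1],[0,0,0.25],[0,0,0],[0,0,0]],"rotation":[[0,0,0],[0,0,0],[0,0,0],[0,0,0],[0,0,0]]}'
python3 go.py 1 0.02
```

```text
t: 3.2
eef_pos: [0.5392, -0.011, 0.2468]
eef_rot: [3.141, -0.0, 1.839]
wrist_force: [1.1, 0.9, -0.3]
width: 0.007
finger_force: 0.0
t: 3.82
eef_pos: [0.5746, -0.068, 0.2055]
eef_rot: [3.141, 0.0, 1.837]
wrist_force: [-0.9, -0.0, 0.1]
width: 0.005
finger_force: 0.0
t 3.83 pos [ 0.5746 -0.068   0.2055] F [-0.92 -0.02  0.05] wid 0.005
shift units [-0.04   0.022  0.854] turn units [ 0.  0. -0.]
```

```bash
python3 -m pendant '{"delta_pos":[[-0.04,0.02,0.25],[0,0,0.25],[0,0,0.25],[0,0,0.1],[0,0,0]],"rotation":[[0,0,0],[0,0,0],[0,0,0],[0,0,0],[0,0,0]]}'
python3 go.py 1 0.0
python3 - <<'E'
from cell import robot
import cv2, numpy as np
a=robot.get_image("side")["frame"][110:270,200:360,::-1]; b=robot.get_image("top")["frame"][130:290,200:360,::-1]
cv2.imwrite("pics/near1.png",np.hstack([cv2.resize(i,(400,400),interpolation=cv2.INTER_CUBIC) for i in(a,b)]))
E
```

```text
t: 4.45
eef_pos: [0.5781, -0.0721, 0.1032]
eef_rot: [3.141, -0.0, 1.837]
wrist_force: [0.1, 0.3, 0.1]
width: 0.009
finger_force: 0.0
t 4.45 pos [ 0.5781 -0.0721  0.1032] F [0.12 0.3  0.15] wid 0.009
shift units [0.    0.003 0.168] turn units [ 0.   -0.   -0.01]
```

View pics/near1.png

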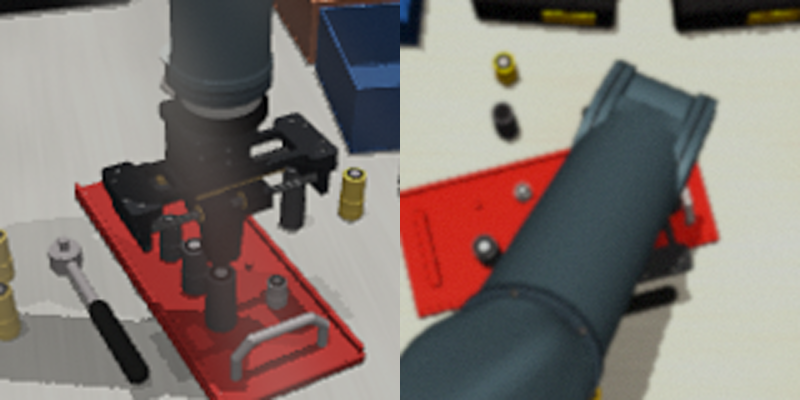

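In the side view (left half) the closed fingertips, at about crop (228,258), hang just above the top of the first socket at (220,272). They are clear of the loop, the bit sockets and the neighbouring sockets. I'll go down gently.

```bash
python3 -m pendant '{"delta_pos":[[0,0,0.05],[0,0,0.05],[0,0,0.03],[0,0,0.01],[0,0,0]],"rotation":[[0,0,0],[0,0,0],[0,0,0],[0,0,0],[0,0,0]]}'
python3 -m pendant '{"delta_pos":[[0,0,0.01],[0,0,0.01],[0,0,0]],"rotation":[[0,0,0],[0,0,0],[0,0,0]]}'
python3 go.py 1 0.0
```

```text
t: 5.18
eef_pos: [0.5779, -0.0724, 0.0859]
eef_rot: [-3.141, -0.0, 1.836]
wrist_force: [0.4, 0.4, -0.1]
width: 0.005
finger_force: 0.0
t: 5.55
eef_pos: [0.5779, -0.0724, 0.0835]
eef_rot: [3.142, 0.0, 1.836]
wrist_force: [-0.6, 0.4, 0.9]
width: 0.007
finger_force: 0.0
t 5.55 pos [ 0.5779 -0.0724  0.0835] F [-0.59  0.36  0.87] wid 0.007
shift units [0.002 0.006 0.005] turn units [ 0.    0.   -0.01]
```

```bash
python3 -m pendant '{"delta_pos":[[0,0,0.008],[0,0,0]],"rotation":[[0,0,0],[0,0,0]]}'
python3 -m pendant '{"delta_pos":[[0,0,0.008],[0,0,0]],"rotation":[[0,0,0],[0,0,0]]}'
```

```text
t: 5.8
eef_pos: [0.5782, -0.0725, 0.0835]
eef_rot: [3.141, -0.0, 1.836]
wrist_force: [-0.8, 0.6, 9.1]
width: 0.005
finger_force: 4.5
t: 6.05
eef_pos: [0.5786, -0.0727, 0.0835]
eef_rot: [3.14, -0.0, 1.835]
wrist_force: [-4.4, 1.2, 17.5]
width: 0.003
finger_force: 8.8
```

Contact gives 17 N, with a stiffness of about 9 N per mm. I'll ease off, hold for half a second, then lift and move on to the second socket.

```bash
python3 -m pendant '{"delta_pos":[[0,0,-0.008],[0,0,0],[0,0,0],[0,0,0]],"rotation":[[0,0,0],[0,0,0],[0,0,0],[0,0,0]]}'
python3 -m pendant '{"delta_pos":[[0,0,-0.1],[0,0,-0.15],[0,0,0]],"rotation":[[0,0,0],[0,0,0],[0,0,0]]}'
python3 -m pendant '{"delta_pos":[[0.15,0,0],[0.16,0,0],[0.15,0,0],[0,0,0]],"rotation":[[0,0,0],[0,0,0],[0,0,0],[0,0,0]]}'
python3 go.py 2 0.001
```

```text
t: 6.55
eef_pos: [0.5782, -0.0725, 0.0835]
eef_rot: [3.141, -0.0, 1.836]
wrist_force: [-2.3, -0.2, 9.2]
width: 0.008
finger_force: 4.7
t: 6.92
eef_pos: [0.5792, -0.0725, 0.1144]
eef_rot: [3.138, 0.001, 1.836]
wrist_force: [0.7, -0.0, 0.6]
width: 0.005
finger_force: 0.0
t: 7.42
eef_pos: [0.5628, -0.0164, 0.1122]
eef_rot: [-3.141, -0.001, 1.839]
wrist_force: [0.0, 0.0, -0.1]
width: 0.005
finger_force: 0.0
t 7.42 pos [ 0.5628 -0.0164  0.1122] F [ 0.    0.01 -0.11] wid 0.005
shift units [-0.025  0.008  0.31 ] turn units [-0.   -0.01  0.01]
```

```bash
python3 -m pendant '{"delta_pos":[[-0.01,0.008,0.12],[0,0,0.12],[0,0,0.06],[0,0,0],[0,0,0]],"rotation":[[0,0,0],[0,0,0],[0,0,0],[0,0,0],[0,0,0]]}'
python3 go.py 2 0.0005
```

```text
t: 8.05
eef_pos: [0.5648, -0.0202, 0.0767]
eef_rot: [3.141, 0.0, 1.835]
wrist_force: [0.7, 0.5, -0.3]
width: 0.003
finger_force: 0.0
t 8.05 pos [ 0.5648 -0.0202  0.0767] F [ 0.67  0.5  -0.32] wid 0.003
shift units [0.011 0.001 0.018] turn units [ 0.    0.   -0.02]
```

```bash
python3 -m pendant '{"delta_pos":[[0,0,0.01],[0,0,0.01],[0,0,0]],"rotation":[[0,0,0],[0,0,0],[0,0,0]]}'
python3 -m pendant '{"delta_pos":[[0,0,0.008],[0,0,0]],"rotation":[[0,0,0],[0,0,0]]}'
```

```text
t: 8.43
eef_pos: [0.5649, -0.0199, 0.0745]
eef_rot: [3.141, -0.0, 1.836]
wrist_force: [-0.6, -0.2, 3.9]
width: 0.007
finger_force: 1.7
t: 8.68
eef_pos: [0.5652, -0.0201, 0.0745]
eef_rot: [3.14, -0.0, 1.836]
wrist_force: [-2.6, -0.5, 12.7]
width: 0.006
finger_force: 6.6
```

Contact at the right height, 12.7 N. I'll hold here, then lift and go to the third socket.

```bash
python3 -m pendant '{"delta_pos":[[0,0,0],[0,0,0],[0,0,0],[0,0,0]],"rotation":[[0,0,0],[0,0,0],[0,0,0],[0,0,0]]}'
python3 -m pendant '{"delta_pos":[[0,0,-0.1],[0,0,-0.15],[0,0,0]],"rotation":[[0,0,0],[0,0,0],[0,0,0]]}'
python3 -m pendant '{"delta_pos":[[0.15,0,0],[0.16,0,0],[0.15,0,0],[0,0,0],[0,0,0]],"rotation":[[0,0,0],[0,0,0],[0,0,0],[0,0,0],[0,0,0]]}'
python3 go.py 3 0.001
```

```text
t: 9.18
eef_pos: [0.5652, -0.0201, 0.0745]
eef_rot: [3.14, -0.0, 1.836]
wrist_force: [-3.1, -0.1, 12.8]
width: 0.007
finger_force: 6.5
t: 9.55
eef_pos: [0.5659, -0.0201, 0.1049]
eef_rot: [3.138, 0.001, 1.836]
wrist_force: [0.7, -0.6, -1.1]
width: 0.002
finger_force: 0.0
t: 10.18
eef_pos: [0.5503, 0.033, 0.1032]
eef_rot: [3.142, 0.001, 1.836]
wrist_force: [-0.3, -0.6, 0.7]
width: 0.008
finger_force: 0.0
t 10.18 pos [0.5503 0.033  0.1032] F [-0.33 -0.62  0.66] wid 0.008
shift units [ 0.011 -0.008  0.31 ] turn units [ 0.    0.   -0.01]
```

```bash
python3 -m pendant '{"delta_pos":[[0.01,-0.008,0.12],[0,0,0.12],[0,0,0.06],[0,0,0],[0,0,0]],"rotation":[[0,0,0],[0,0,0],[0,0,0],[0,0,0],[0,0,0]]}'
python3 -m pendant '{"delta_pos":[[0,0,0.008],[0,0,0.008],[0,0,0]],"rotation":[[0,0,0],[0,0,0],[0,0,0]]}'
python3 go.py 3 0.0005
```

```text
t: 10.8
eef_pos: [0.5489, 0.034, 0.067]
eef_rot: [-3.141, 0.0, 1.835]
wrist_force: [0.2, 0.1, -0.8]
width: 0.003
finger_force: 0.0
t: 11.18
eef_pos: [0.549, 0.0342, 0.0655]
eef_rot: [3.141, -0.0, 1.836]
wrist_force: [-1.5, -0.1, 3.3]
width: 0.007
finger_force: 1.4
t 11.18 pos [0.549  0.0342 0.0655] F [-1.54 -0.09  3.33] wid 0.007
shift units [-0.001 -0.001 -0.   ] turn units [ 0.   -0.   -0.01]
```

```bash
python3 -m pendant '{"delta_pos":[[0,0,0.007],[0,0,0],[0,0,0],[0,0,0],[0,0,0]],"rotation":[[0,0,0],[0,0,0],[0,0,0],[0,0,0],[0,0,0]]}'
python3 -m pendant '{"delta_pos":[[0,0,-0.12],[0,0,-0.18],[0,0,-0.18],[0,0,0]],"rotation":[[0,0,0],[0,0,0],[0,0,0],[0,0,0]]}'
python3 -m pendant '{"delta_pos":[[0.15,0,0],[0.16,0,0],[0.15,0,0],[0,0,0],[0,0,0]],"rotation":[[0,0,0],[0,0,0],[0,0,0],[0,0,0],[0,0,0]]}'
python3 go.py 4 0.001
```

```text
t: 11.8
eef_pos: [0.5493, 0.0342, 0.0655]
eef_rot: [3.141, -0.0, 1.836]
wrist_force: [-3.8, -1.1, 12.0]
width: 0.006
finger_force: 6.1
t: 12.3
eef_pos: [0.5502, 0.0343, 0.1237]
eef_rot: [3.138, 0.0, 1.836]
wrist_force: [0.7, -0.4, 0.2]
width: 0.006
finger_force: 0.0
t: 12.92
eef_pos: [0.5345, 0.0871, 0.122]
eef_rot: [-3.142, 0.001, 1.836]
wrist_force: [0.2, -0.2, 0.3]
width: 0.005
finger_force: 0.0
t 12.93 pos [0.5345 0.0871 0.122 ] F [ 0.18 -0.19  0.31] wid 0.005
shift units [-0.002  0.004  0.242] turn units [-0.    0.   -0.01]
```

```bash
python3 -m pendant '{"delta_pos":[[0,0,0.1],[0,0,0.08],[0,0,0.05],[0,0,0],[0,0,0]],"rotation":[[0,0,0],[0,0,0],[0,0,0],[0,0,0],[0,0,0]]}'
python3 -m pendant '{"delta_pos":[[0,0,0.008],[0,0,0.008],[0,0,0]],"rotation":[[0,0,0],[0,0,0],[0,0,0]]}'
python3 go.py 4 0.0005
```

```text
t: 13.55
eef_pos: [0.5347, 0.0873, 0.0946]
eef_rot: [3.141, 0.0, 1.836]
wrist_force: [-0.0, 0.1, 0.0]
width: 0.002
finger_force: 0.0
t: 13.92
eef_pos: [0.5345, 0.0875, 0.0926]
eef_rot: [3.141, -0.0, 1.836]
wrist_force: [-0.6, 0.3, 0.8]
width: 0.005
finger_force: 0.0
t 13.93 pos [0.5345 0.0875 0.0926] F [-0.6   0.32  0.78] wid 0.005
shift units [-0.005  0.003  0.001] turn units [ 0.   -0.   -0.01]
```

```bash
python3 -m pendant '{"delta_pos":[[0,0,0.01],[0,0,0],[0,0,0],[0,0,0],[0,0,0]],"rotation":[[0,0,0],[0,0,0],[0,0,0],[0,0,0],[0,0,0]]}'
python3 - <<'E'
from cell import robot
import cv2, numpy as np
a=robot.get_image("side")["frame"][110:270,200:360,::-1]; b=robot.get_image("top")["frame"][130:290,200:360,::-1]
cv2.imwrite("pics/near4.png",np.hstack([cv2.resize(i,(400,400),interpolation=cv2.INTER_CUBIC) for i in(a,b)]))
E
```

```text
t: 14.55
eef_pos: [0.5351, 0.0875, 0.0925]
eef_rot: [3.14, -0.0, 1.836]
wrist_force: [-3.2, 0.2, 11.4]
width: 0.006
finger_force: 5.9
```

View pics/near4.png

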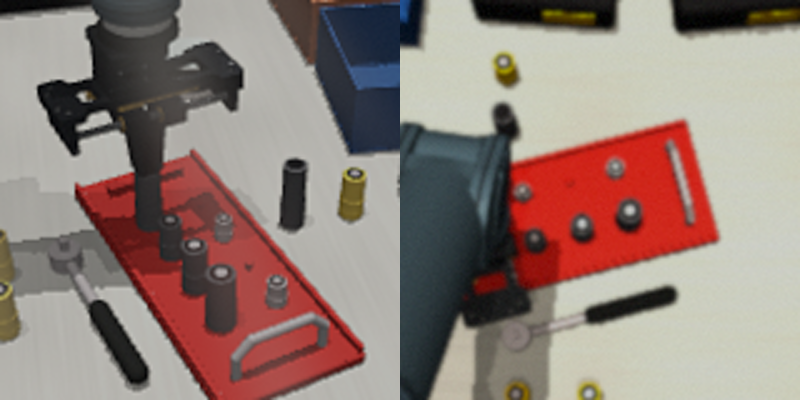

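The fingertips rest on top of the last socket, at about (148,175) in the side half of the crop, with 11.4 N. All four sockets stand upright in place and nothing else has moved, so I'm handing in.

```bash
python3 -c "
from cell import robot
print(robot.observe()['wrist_force']); print(robot.job_done())"
```

```text
[-2.33137822  0.73183226 11.20035722]
the job is handed in; nothing more can be done
None
```

I touched all four row sockets on top in order from the loop end (63, 54, 45, 72 mm) and handed the job in with the fingertips holding about 11 N on the last one; no verdict came back.

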